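# Cover two watch movements with the matching lids

## Task

Two open pots on the green watchmaker's mat, one blue and one red, each hold a watch movement that must be kept from dust. Put the blue lid on the blue pot and the red lid on the red pot, in either order, each lid knob up and fully seated flat on the rim, with the pots upright on the bench; set the lids down, do not drop them from a height. The yellow lid belongs to neither pot.

Things in the scene. Friction and masses are not known exactly. Their poses are not given: they have to be found in the camera images.
- blue_lid: Blue round metal lid, loose, about 110 g, standing knob up on the bench. Origin: centre of its underside, z up. From z = 0 to 7 mm a plug tapering from 54 down to 48 mm across, which drops into the pot's mouth with 5 mm play; 7 to 11 mm a disc 76 mm across; 11 to 41 mm a plain round knob 22 mm across. Seated, the disc rests on the rim, origin 23 mm above the pot's underside. Yaw does not matter.
- red_lid: Red round metal lid, loose, about 110 g, standing knob up on the bench. Origin: centre of its underside, z up. From z = 0 to 7 mm a plug tapering from 54 down to 48 mm across, which drops into the pot's mouth with 5 mm play; 7 to 11 mm a disc 76 mm across; 11 to 41 mm a plain round knob 22 mm across. Seated, the disc rests on the rim, origin 23 mm above the pot's underside. Yaw does not matter.
- blue_pot: Blue open round metal pot, 72 mm outside diameter, 30 mm high, wall 4 mm (mouth 64 mm), floor 8 mm thick, upright on the bench, loose, about 350 g. A small watch movement lies on its floor, well below the rim. Origin: centre of its underside; z up. Yaw does not matter.
- red_pot: Red open round metal pot, 72 mm outside diameter, 30 mm high, wall 4 mm (mouth 64 mm), floor 8 mm thick, upright on the bench, loose, about 350 g. A small watch movement lies on its floor, well below the rim. Origin: centre of its underside; z up. Yaw does not matter.
Mind the look-alikes: they are no part of the job. Leave any turquoise or white look-alike of the blue_lid alone.

How it is judged:
At the end, for the whole second after the job is handed in: Blue lid on blue pot, red lid on red pot: each within 12 mm of its pot's axis, origin 19 to 26 mm above the pot's underside (23 mm when seated), level within 0.1 rad; pots upright within 0.1 rad, at most 10 mm off the bench; all at rest (below 0.02 m/s) (horizontal distance between blue_lid and blue_pot below 0.012 m and z of blue_lid in the frame of blue_pot between 0.019 and 0.026 m and angle between each of blue_lid, blue_pot, red_lid, red_pot's own z axis and vertical below 0.1 rad and height (world z) of each of blue_pot, red_pot below 0.01 m and linear speed of each of blue_lid, blue_pot, red_lid, red_pot below 0.02 m/s and horizontal distance between red_lid and red_pot below 0.012 m and z of red_lid in the frame of red_pot between 0.019 and 0.026 m); the robot touches nothing.
It fails at once if a blue or red lid is dropped: out of the fingers, its underside more than 45 mm above the bench and moving faster than 0.4 m/s ((height (world z) of blue_lid above 0.045 m and contact force between blue_lid and the fingers below 0.05 N and linear speed of blue_lid above 0.4 m/s) or (height (world z) of red_lid above 0.045 m and contact force between red_lid and the fingers below 0.05 N and linear speed of red_lid above 0.4 m/s)).
It also fails if it takes over 48 s, if anything falls off the work surface, if the arm or the gripper's body presses on something with over 40 N, if the wrist force passes 120 N, or if a joint passes its speed limit or range.

## Robot

A 7-joint arm with a two-finger parallel gripper is mounted at the origin on the work surface. World frame = base frame: x ahead of the robot, y to its left, z up, the work surface at z = 0. Lengths are in m, angles in rad, forces in N, time in s.
With the tool pointing down it reaches from about 0.425 to 0.8 m from the base axis. Payload 8.3 kg.
Tool frame: the origin (TCP) lies on the centre line of the jaws, within the pads' length; the fingertips stand 22 mm ahead of it and the grasp point (between the pads) lies 3 mm ahead of it; z points along the fingers, y is the line along which they close (so a half turn about z gives the same grasp; the last joint's range is limited). The gripper opens to 85 mm and grips with 20 to 120 N. Pads are 22 mm wide; open, the fingers measure 114 mm over their backs; the gripper's body (76 mm by 85 mm) begins 54 mm behind the grasp point. The pads swing forward as they close: fully open they stand 13 mm farther back than shut.
Start: joints at [-1.316, 0.383, 0.016, 1.37, -0.006, 1.388, -0.046], TCP at [0.195, 0.594, 0.253] pointing down, gripper open.
Joint ranges: [-2.95, 2.95], [-0.25, 2.06], [-1.52, 1.56], [0.18, 2.33], [-1.44, 4.58], [0.02, 2.06], [-3.01, 3.01]. Speed limits (rad/s): [2.39, 2.39, 3.01, 3.01, 3.14, 3.14, 3.14].

## Interface

Orientations are given as a 3x3 rotation matrix whose columns are the frame's x, y, z axes.
In Python, from station import manip gives the robot as it stands. Calls block until the motion is done:
- manip.move_to(position, orientation): joint-space move of the TCP to a pose.
- manip.movel(position, frame=None, feed=0.15): straight line of the TCP; frame=None keeps the orientation; feed is the mean speed in m/s.
- manip.move_j(angles): joint-space move.
- manip.move_gripper(opening, force=None): finger opening in m; force is the grip in N (None keeps the last); returns when the fingers have stopped.
- manip.wait(seconds).
- manip.solve_ik(position, orientation): joint angles nearest the present ones, or None.
- manip.camera(name): name is "scene" or "top"; returns a dict with "pixels" (400x640x3 uint8, red, green, blue), "range_z" (400x640 float32, m along the optical axis (not along the pixel's ray), 0 where there is no reading), "fx", "fy", "cx", "cy" (pixels), "distortion" ([k1, k2, p1, p2, k3] as OpenCV has them; the pictures are not rectified), "rvec" (rotation vector, rad) and "tvec" (3), from world to camera coordinates, as OpenCV has them. Camera axes: x right, y down, z forward; pixel columns grow to the right and rows downward; lengths in m; the calibration is good to about 2 mm. A picture is of the moment at which its call begins.
A pose or a line that the arm cannot do raises manip.PlanningError and nothing moves.
- manip.job_done(): hands the job in; it is judged then, once.
Readings, each from a call of its own:
- manip.read_time(): time.
- manip.read_q(): joint angles.
- manip.read_joint_velocities(): joint speeds.
- manip.read_joint_torque(): joint torques, N m.
- manip.read_tcp_pos(): TCP position.
- manip.read_orientation(): TCP orientation.
- manip.read_wrist_force(): force on the tool from outside, world axes, zero at the start.
- manip.read_ft_torque(): the same for the moment, N m.
- manip.read_gripper_width(): finger opening in m.
- manip.read_finger_force(): force on a finger pad.
Only numpy, scipy, OpenCV 4.12 (cv2) and the standard library are available. Lean on these libraries where they do the work, as an engineer would, in place of code of your own. Each camera call takes 0.05 s, during which the arm holds its last target. There are 200 camera calls.

## Working session

There is one attempt and no reset: what is moved stays moved. The work goes in short steps, each a Python script; the robot and the scene stay as the last script left them, time stands still between calls to the robot, and variables do not carry over. Pictures are saved under pics/ and viewed, at most 10 in all, crops included, and the job is handed in when it is done.

```bash
mkdir -p pics; ls
python3 - <<'E'
from station import manip
import cv2,numpy as np
for n in("scene","top"):
    c=manip.camera(n); cv2.imwrite(f"pics/{n}0.png",c["pixels"][:,:,::-1]); 
    R=cv2.Rodrigues(np.array(c["rvec"]))[0]; print(n,c["fx"],c["distortion"],-R.T@np.array(c["tvec"]).ravel(),R[2])
print(manip.read_time(), manip.read_orientation())
E
```

```text
pics
scene 449.81777277478125 [-0.02625441  0.          0.          0.          0.        ] [0.81864417 0.43948655 0.72792131] [-0.34178465 -0.54414216 -0.76621965]
top 398.42459582063503 [-0.0303518  0.         0.         0.         0.       ] [ 0.45931876 -0.03844365  0.79148564] [ 0.06794036 -0.00625752 -0.99766976]
0.1 [[-9.49942503e-01  3.12424400e-01 -4.84589847e-04]
 [ 3.12424771e-01  9.49941060e-01 -1.65670769e-03]
 [-5.72641125e-05 -1.72517492e-03 -9.99998510e-01]]
```

View pics/scene0.png

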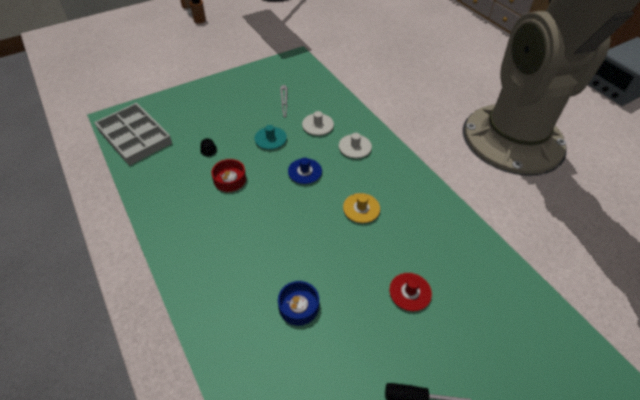

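View pics/top0.png

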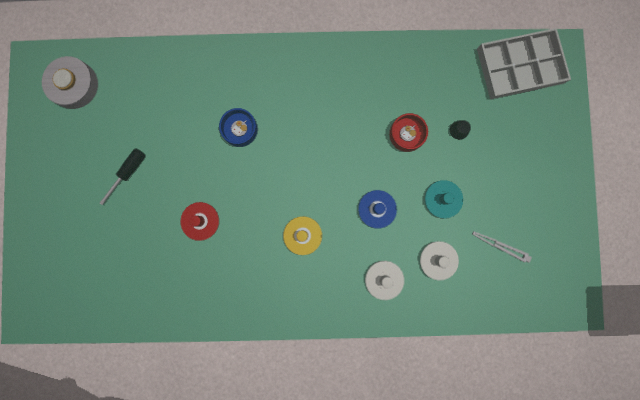

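The top view shows these objects:
- **Lids:** blue (377,209), red (200,221), yellow (302,236), turquoise (444,199), and white (384,280) and (439,261).
- **Pots:** blue (238,127) and red (409,132).

The lid at (377,209) fits "blue" because it is saturated navy like the blue pot, while (444,199) is turquoise. The lid at (200,221) is the only red one. I'll measure these and check them in one crop.

```bash
cat > see.py <<'E'
import cv2,numpy as np
from station import manip
HUE={"blue":[(108,130)],"red":[(0,7),(172,180)]}
def cast(c,uv,z):
    K=np.array([[c["fx"],0,c["cx"]],[0,c["fy"],c["cy"]],[0,0,1]]);R=cv2.Rodrigues(np.array(c["rvec"],float))[0];t=np.array(c["tvec"],float).ravel()
    n=cv2.undistortPoints(np.array(uv,float).reshape(-1,1,2),K,np.array(c["distortion"],float)).reshape(-1,2)
    d=np.c_[n,np.ones(len(n))]@R; o=-R.T@t
    return o+d*((z-o[2])/d[:,2])[:,None]
def depthpts(c,uv):
    K=np.array([[c["fx"],0,c["cx"]],[0,c["fy"],c["cy"]],[0,0,1]]);R=cv2.Rodrigues(np.array(c["rvec"],float))[0];t=np.array(c["tvec"],float).ravel()
    n=cv2.undistortPoints(np.array(uv,float).reshape(-1,1,2),K,np.array(c["distortion"],float)).reshape(-1,2)
    Z=c["range_z"][uv[:,1],uv[:,0]]; ok=Z>0
    return ((np.c_[n,np.ones(len(n))]*Z[:,None])[ok]-t)@R
def blobs(c,col):
    h=cv2.cvtColor(c["pixels"],cv2.COLOR_RGB2HSV); m=np.zeros(h.shape[:2],np.uint8)
    for a,b in HUE[col]: m|=cv2.inRange(h,(a,130,50),(b,255,255))
    cs,_=cv2.findContours(m,cv2.RETR_EXTERNAL,cv2.CHAIN_APPROX_NONE)
    out=[]
    for k in cs:
        if cv2.contourArea(k)<250: continue
        f=np.zeros_like(m); cv2.drawContours(f,[k],-1,255,-1)
        out.append((k.reshape(-1,2),np.argwhere(f&m)[:,::-1].copy()))
    return out
def circ(p):
    A=np.c_[2*p[:,:2],np.ones(len(p))]; s=np.linalg.lstsq(A,(p[:,:2]**2).sum(1),rcond=None)[0]
    return s[:2],np.sqrt(s[2]+s[:2]@s[:2])
E
python3 - <<'E'
from see import *
for n in("scene","top"):
    c=manip.camera(n)
    for col in HUE:
        for k,uv in blobs(c,col):
            P=depthpts(c,uv); print(n,col,k.mean(0).round(),"zpct",np.percentile(P[:,2],[5,50,95,99]).round(4))
            for z in(.011,.03):
                w=cast(c,k,z); p,r=circ(w); (e,er)=cv2.minEnclosingCircle(w[:,:2].astype(np.float32)); print("  z",z,"fit",p.round(4),round(r,4),"enc",np.round(e,4),round(er,4))
            q=P[(P[:,2]>.024)]; 
            if len(q)>8: e,er=cv2.minEnclosingCircle(q[:,:2].astype(np.float32)); print("  high pts",len(q),q.mean(0).round(4),"enc",np.round(e,4),round(er,4))
    if n=="top": cv2.imwrite("pics/crop.png",cv2.resize(c["pixels"][90:260,170:480,::-1],None,fx=2.5,fy=2.5,interpolation=cv2.INTER_CUBIC))
E
```

```text
scene blue [298. 301.] zpct [0.0066 0.0096 0.031  0.0321]
  z 0.011 fit [0.6541 0.1132] 0.0355 enc [0.6546 0.1132] 0.0376
  z 0.03 fit [0.6585 0.1219] 0.0346 enc [0.6589 0.1218] 0.0366
  high pts 288 [0.6605 0.1263 0.0291] enc [0.6571 0.121 ] 0.0356
scene blue [305. 171.] zpct [0.0084 0.0104 0.0401 0.0417]
  z 0.011 fit [ 0.4909 -0.1495] 0.0357 enc [ 0.4908 -0.1502] 0.0378
  z 0.03 fit [ 0.4996 -0.1339] 0.0347 enc [ 0.4994 -0.1346] 0.0368
  high pts 68 [ 0.4913 -0.1487  0.0394] enc [ 0.4902 -0.1492] 0.0112
scene red [410. 292.] zpct [0.0092 0.0116 0.041  0.0426]
  z 0.011 fit [0.4747 0.1996] 0.0367 enc [0.4746 0.1997] 0.0378
  z 0.03 fit [0.4838 0.206 ] 0.0357 enc [0.4838 0.2059] 0.0368
  high pts 161 [0.4756 0.2004 0.0384] enc [0.4731 0.1992] 0.0116
scene red [229. 175.] zpct [0.0059 0.0163 0.0296 0.0306]
  z 0.011 fit [ 0.6393 -0.2224] 0.041 enc [ 0.6368 -0.2208] 0.0475
  z 0.03 fit [ 0.6441 -0.2049] 0.0399 enc [ 0.6416 -0.2033] 0.0463
  high pts 199 [ 0.6417 -0.2134  0.0277] enc [ 0.6399 -0.2147] 0.0364
top blue [377. 209.] zpct [0.0074 0.0099 0.0395 0.0413]
  z 0.011 fit [ 0.4916
[... 234 characters left out ...]
9]
  z 0.011 fit [0.6632 0.1227] 0.0352 enc [0.6633 0.1224] 0.0365
  z 0.03 fit [0.6582 0.1187] 0.0343 enc [0.6583 0.1185] 0.0356
  high pts 189 [0.6572 0.1199 0.0284] enc [0.6591 0.119 ] 0.0359
top red [199. 221.] zpct [0.0077 0.01   0.0397 0.0412]
  z 0.011 fit [0.4759 0.1982] 0.0361 enc [0.4756 0.1984] 0.0373
  z 0.03 fit [0.4755 0.1925] 0.0352 enc [0.4752 0.1927] 0.0364
  high pts 112 [0.4756 0.1975 0.0388] enc [0.4755 0.1985] 0.011
top red [409. 131.] zpct [0.0048 0.0076 0.0298 0.0311]
  z 0.011 fit [ 0.6452 -0.2205] 0.0352 enc [ 0.6451 -0.2201] 0.0365
  z 0.03 fit [ 0.6407 -0.2161] 0.0344 enc [ 0.6406 -0.2157] 0.0356
  high pts 187 [ 0.6394 -0.217   0.0285] enc [ 0.6412 -0.2162] 0.0361
```

View pics/crop.png

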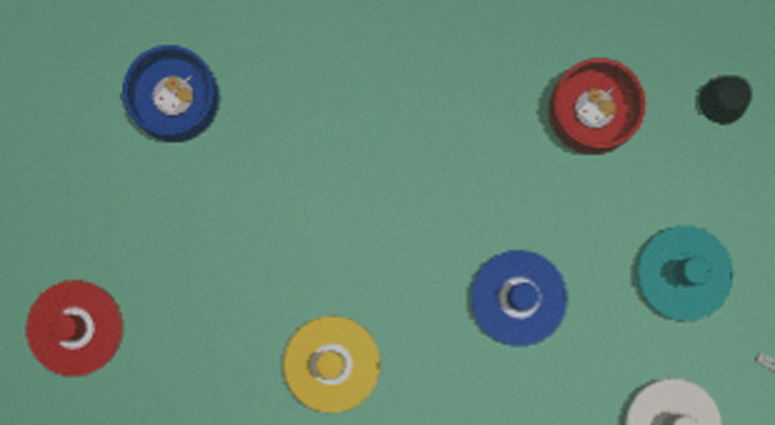

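The crop confirms the targets: a navy-blue lid next to the clearly turquoise one, and a single red lid. Both views agree to 1–2 mm, with disc tops at about 11 mm, knobs at about 40 mm, rims at about 30 mm, and radii of about 37 and 36 mm. I'll start with the red lid.

```bash
cat > act.py <<'E'
from see import *
POS=dict(bl=(.4913,-.1507),rl=(.4752,.1988),bp=(.6586,.1193),rp=(.6408,-.2158))
G=.038
def ori(p):
    a=np.arctan2(p[1],p[0]);s,c=np.sin(a),np.cos(a); return np.array([[-s,c,0],[c,s,0],[0,0,-1.]])
def over(p,z): manip.move_to([*p,z],ori(p))
def pick(p):
    manip.move_gripper(.05); over(p,.14)
    manip.movel([*p,G],feed=.1)
    print("down wf",np.round(manip.read_wrist_force(),2))
    manip.move_gripper(.0,60); print("width",manip.read_gripper_width(),"ff",manip.read_finger_force(),"t",manip.read_time())
    manip.movel([*p,.13],feed=.1); print("lift wf",np.round(manip.read_wrist_force(),2),manip.read_gripper_width())
def place(p):
    over(p,.13); f0=manip.read_wrist_force()[2]
    manip.movel([*p,G+.034],feed=.1)
    for z in np.arange(.032,.0205,-.001):
        manip.movel([*p,G+z],feed=.03); f=manip.read_wrist_force()[2]-f0
        print(round(z,4),round(f,2),end="; ")
        if f>4: break
    print("tcp",np.round(manip.read_tcp_pos(),4),"t",manip.read_time())
def snap(n,f): cv2.imwrite(f"pics/{f}.png",manip.camera(n)["pixels"][:,:,::-1])
E
python3 - <<'E'
from act import *
for k,p in POS.items(): print(k,manip.solve_ik([*p,G+.02],ori(p)) is not None)
pick(POS["rl"]); snap("scene","lift1")
E
```

```text
bl True
rl True
bp True
rp True
down wf [ 0.15  0.53 -0.53]
width 0.020130832228389874 ff 58.49284887313843 t 3.9917
lift wf [ 0.57  0.3  -0.86] 0.020266457964894843
```

View pics/lift1.png

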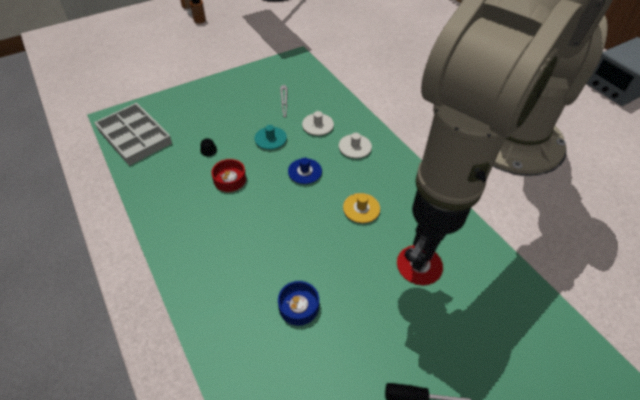

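The red lid hangs from the fingers at (420,265), knob up, and the other objects haven't moved. Before placing, I'll check its tilt and its offset from the TCP using depth.

```bash
cat >> act.py <<'E'
def held(col):
    c=manip.camera("scene"); t=np.array(manip.read_tcp_pos())
    for k,uv in blobs(c,col):
        P=depthpts(c,uv); P=P[np.linalg.norm(P[:,:2]-t[:2],axis=1)<.06]
        if len(P)<150 or np.median(P[:,2])<.06: continue
        m=np.median(P[:,2]); Q=P[abs(P[:,2]-m)<.015]
        for _ in range(4):
            s=np.linalg.lstsq(np.c_[Q[:,:2]-t[:2],np.ones(len(Q))],Q[:,2],rcond=None)[0]
            r=Q[:,2]-np.c_[Q[:,:2]-t[:2],np.ones(len(Q))]@s; Q=Q[abs(r)<max(.0025,2*r.std())]
        w=cast(c,k,s[2]); p,rr=circ(w); e,er=cv2.minEnclosingCircle(w[:,:2].astype(np.float32))
        print("held slope",s[:2].round(3),"disc z rel tcp",round(s[2]-t[2],4),"centre-tcp",(np.array(e)-t[:2]).round(4),er,n:=len(Q))
E
python3 -c "
from act import *
held('red')"
```

```text
held slope [0.001 0.011] disc z rel tcp -0.0277 centre-tcp [-0.  0.] 0.03708584979176521 781
```

The lid is level (0.01 rad), centred, and at the expected height, so I'll place it.

Run:
```python
from act import *
place(POS["rp"])
```

```text
0.032 0.67; 0.031 -0.44; 0.03 -0.11; 0.029 -0.59; 0.028 -0.48; 0.027 0.51; 0.026 0.13; 0.025 0.04; 0.024 -0.54; 0.023 7.21; tcp [ 0.6408 -0.2158  0.0619] t 10.0333
```

Contact came at 23 mm, which is exactly the seated height. I'll release, then pick the blue lid.

```bash
cat >> act.py <<'E'
def release(p):
    manip.move_gripper(.045); manip.movel([*p,.14],feed=.1)
def seated(col,p):
    for n in("top","scene"):
        c=manip.camera(n)
        for k,uv in blobs(c,col):
            P=depthpts(c,uv); P=P[np.linalg.norm(P[:,:2]-p,axis=1)<.05]
            Q=P[abs(P[:,2]-.034)<.008]
            if len(Q)<100: continue
            for _ in range(4):
                A=np.c_[Q[:,:2]-p,np.ones(len(Q))]; s=np.linalg.lstsq(A,Q[:,2],rcond=None)[0]; r=Q[:,2]-A@s; Q=Q[abs(r)<max(.002,2*r.std())]
            w=cast(c,k,.034); e,er=cv2.minEnclosingCircle(w[:,:2].astype(np.float32))
            print(n,col,"slope",s[:2].round(3),"disc z",round(s[2],4),"centre",np.round(e,4),round(er,4),len(Q))
E
python3 - <<'E'
from act import *
release(POS["rp"])
pick(POS["bl"]); held("blue"); seated("red",POS["rp"])
E
```

```text
down wf [0.49 0.02 0.18]
width 0.020322089700921354 ff 58.4552800655365 t 13.7917
lift wf [ 0.31  0.25 -1.46] 0.020220812806586688
held slope [0.004 0.007] disc z rel tcp -0.0286 centre-tcp [-0.0017 -0.0001] 0.036705728620290756 337
top red slope [0.005 0.007] disc z 0.0325 centre [ 0.6428 -0.2107] 0.0366 380
scene red slope [-0.001 -0.005] disc z 0.0331 centre [ 0.6461 -0.2051] 0.0501 480
```

The red lid is seated level. The blue lid is held level, so I'll place it.

Run:
```python
from act import *
p=POS["bp"]; place(p)
if manip.read_tcp_pos()[2]<G+.0255: 
    release(p); manip.move_j([-1.316,0.383,0.016,1.37,-0.006,1.388,-0.046])
    seated("red",POS["rp"]); seated("blue",p); print(manip.read_time())
    c=manip.camera("top"); cv2.imwrite("pics/end.png",cv2.resize(c["pixels"][90:260,170:480,::-1],None,fx=2.5,fy=2.5,interpolation=cv2.INTER_CUBIC)); snap("scene","end_s")
```

```text
0.032 -2.39; 0.031 -1.79; 0.03 -2.05; 0.029 -1.91; 0.028 -1.72; 0.027 -1.61; 0.026 -2.08; 0.025 -1.42; 0.024 -1.26; 0.023 4.54; tcp [0.6586 0.1193 0.0618] t 19.45
top red slope [-0.002  0.001] disc z 0.0328 centre [ 0.6405 -0.2144] 0.0376 804
scene red slope [ 0.002 -0.   ] disc z 0.0331 centre [ 0.6461 -0.2051] 0.0501 457
top blue slope [ 0.003 -0.002] disc z 0.0328 centre [0.6588 0.1171] 0.0378 797
scene blue slope [0.003 0.008] disc z 0.0341 centre [0.6587 0.12  ] 0.0381 914
23.3417
```

View pics/end_s.png

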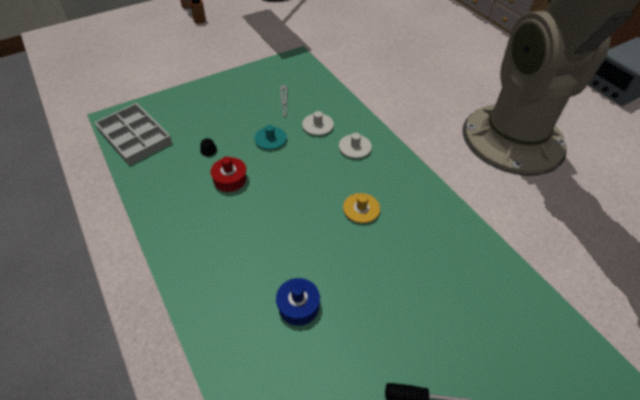

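```bash
python3 -c "
from station import manip
print(manip.read_gripper_width(),manip.read_tcp_pos(),manip.job_done())"
```

```text
the job is handed in; nothing more can be done
0.044603599739015135 [0.19540926 0.59376197 0.25347771] None
```

The red lid is on the red pot (229,172) and the blue lid is on the blue pot (298,300), both seated level within 0.01 rad and about 2 mm of centre, with the arm clear; I handed the job in at about 23 s, and it returned no verdict.

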